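# Close a mortise-and-tenon joint with a trigger bar clamp and release it

### The arm

A 6-joint arm with a two-finger parallel gripper is mounted at the origin on the work surface. World frame = base frame: x ahead of the robot, y to its left, z up, the work surface at z = 0. Lengths are in m, angles in rad, forces in N, time in s.
With the tool pointing down it reaches from about 0.35 to 0.975 m from the base axis. Payload 17.4 kg.
Tool frame: the origin (TCP) lies between the finger pads; the fingertips stand 11 mm ahead of it and the grasp point (between the pads) lies 8 mm behind it; x points along the fingers, y is the direction in which the jaws open and shut, and the axes are right-handed (so a half turn about x gives the same grasp; the last joint's range is limited). The gripper opens to 85 mm and grips with 20 to 120 N. Pads are 22 mm wide; open, the fingers measure 114 mm over their backs; the gripper's body (76 mm by 85 mm) begins 54 mm behind the grasp point. The pads swing forward as they close: fully open they stand 13 mm farther back than shut.
Start: joints at [-1.247, 0.116, 1.442, -0, 1.584, -0.038], TCP at [0.239, -0.631, 0.242] pointing down, gripper open.
Joint ranges: [-2.83, 2.83], [-0.83, 2.19], [0.07, 2.5], [-1.14, 4.28], [0.01, 3], [-2.97, 2.97]. Speed limits (rad/s): [1.89, 1.89, 2.22, 3.14, 3.14, 3.14].

### API

Orientations are given as a 3x3 rotation matrix whose columns are the frame's x, y, z axes.
In Python, from plant import arm gives the robot as it stands. The module is installed in compiled form; this text tells all that it offers.
- The arm moves only by the tool move_arm, never from a script. Its argument "plan" is a list of rows, each a list of 3 entries, a list of its own where there are three numbers: the opening, from 0 (shut) to 1 (fully open), then the shift along the tool's x, y, z in mm, then the turn about the tool's x in degrees. A call has 1 to 12 rows; each row is the pose to reach, as a shift and turn from the pose commanded when the call began, along the tool's axes at that moment; what a row does not reach only later rows make up. A row lasts 1/12 s, in which the tool goes at most 41.7 mm and 7.16 degrees, less where a joint would pass 70% of its speed; a pose out of reach is approached as far as the arm can. A call with a gripper value outside its range is refused whole. The fingers move at their own pace and stop on an object; the grip force is fixed at half the most. Time passes only in rows, so rows that repeat a pose let the fingers close. It gives the time, the measured TCP pose, the force and the opening at its end, in the units of the state.
- arm.get_obs(): the state, without advancing time (a new reading comes with each control period).
- arm.camera(name): name is "scene" or "top"; returns the picture (420x560x3 uint8, blue, green, red); there is no depth.
- arm.get_calibration(name): a dict with "intrinsics" (3x3 intrinsics, pixels), "dist_coeffs" ([k1, k2, p1, p2, k3] as OpenCV has them; the pictures are not rectified), "rvec" (rotation vector, rad) and "tvec" (3), from world to camera coordinates, as OpenCV has them. Camera axes: x right, y down, z forward; pixel columns grow to the right and rows downward; lengths in m; the calibration is good to about 2 mm. A picture is of the moment at which its call begins. get_calibration takes no time and is no camera call.
- arm.finish_job(): hands the job in, once; it reports no verdict.
The state is a dict: "time": time; "qpos": joint angles; "qvel": joint speeds; "joint_torque": joint torques, N m; "eef_pos": TCP position; "tool_rot": TCP orientation; "contact_force": force on the tool from outside, world axes, zero at the start; "torque": the same for the moment, N m; "gripper_width": opening from 0.0 (shut) to 1.0 (fully open).
Only numpy, scipy, OpenCV 4.12 (cv2) and the standard library are available. Lean on these libraries where they do the work, as an engineer would, in place of code of your own. Each camera call takes 0.05 s, during which the arm holds its last target. There are 200 camera calls.

### The job

One of the two bar clamps on the bench holds a wooden rail whose tenon is only part-way into its mortised block. Squeeze that clamp's trigger against its handle, as often as needed, until the jaw has pushed the rail fully home, then press the release tab so that the jaw springs fully open and leaves the joint closed. Let the clamp do the pushing: do not touch the rail or the far jaw and its bar.

Things in the scene. Friction and masses are not known exactly. Their poses are not given: they have to be found in the camera images.
- squeeze (a point): squeeze point of the clamp holding the joint, 135 mm over the bench. x: level along the bar, handle to jaws; z up. Fixed upright handle: x -14 to 0 mm, 26 mm wide in y. Trigger: upright steel plate 8 mm thick, 24 wide, pulled towards -x; its front face is at x +30 at rest, +14 squeezed. Both tops are 20 mm above this point. Nothing else within 20 mm below it and 70 mm around
- trigger (a joint): trigger angle: 0 at rest, 0.23 rad fully squeezed (hinged 70 mm below the squeeze point). A full squeeze takes about 20 N and draws the jaw in about 14 mm (the first fifth is slack); the jaw then stays. The spring returns the trigger when let go; let it come right back between squeezes
- jaw (a joint): travel of the far jaw: 0 fully open, about 0.030 m when it has pushed the rail home, limit 0.040. It springs back to 0 while the release tab is held down (about a second) with the trigger at rest
- tab_top (a point): middle of the top of the release tab, a steel paddle 36 mm (along the bar) by 30 mm, behind the handle (105 mm from the squeeze point towards -x), 85 mm above the bench. Press straight down 10 mm to its stop, about 6 N; it springs back up
- bar_jaw: steel bar with the far jaw. Origin: on the bar's centre line 40 mm above the bench. The jaw's pressing face (36 x 30 mm) is centred 130 mm ahead in x and 40 mm higher, and faces -x, towards the rail. Axes as squeeze. The bar runs back under the cradle, through the housing and out behind, under the tab (bar top 50 mm above the bench)
- rail: loose wooden rail 70 long x 40 wide x 30 mm high in the clamp's cradle, its 25 mm tenon (18 x 14 mm) part-way into the mortise. Origin: middle of the lower edge of its shoulder (face around the tenon); x points along the rail away from the mortise, z up
- socket (a point): point on the face of the fixed mortised block towards the rail, at cradle floor level (62 mm above the bench). Axes as squeeze. The rail's x in this frame is the joint's gap; 0 is fully home
Mind the look-alikes: they are no part of the job. What is shaped like the rail but grey is not meant.

How it is judged:
By the outcome, as a careful person would: the job done as asked, in the order asked, and still so for the second after the job is handed in, with the robot touching nothing.
It also fails if it takes over 54 s, if anything falls off the work surface, if the arm or the gripper's body presses on something with over 40 N, if the wrist force passes 120 N, or if a joint passes its speed limit or range.

## Working session

There is one attempt and no reset: what is moved stays moved. The work goes in short steps, Python scripts to look and compute and a tool call to move; the robot and the scene stay as the last step left them, time stands still between calls to the robot, and variables do not carry over. Pictures are saved under pics/ and viewed, about 8 in all and at most 12, crops included, and the job is handed in when it is done.

Besides the shell and the picture viewer there is one more tool, called after "Call:" by a JSON object that holds its "name" and its "arguments", one argument or row to a line. move_arm: Moves the arm, as the interface text tells. Its arguments: {"type":"object","properties":{"plan":{"type":"array","items":{"type":"array"}}},"required":["plan"]}

```bash
mkdir -p pics; cat > h.py <<'E'
import numpy as np, cv2
from plant import arm
def cal(n):
    c=arm.get_calibration(n); return np.array(c["intrinsics"],float),np.array(c["dist_coeffs"],float),np.array(c["rvec"],float),np.array(c["tvec"],float).reshape(3)
def ray(n,uv):
    K,d,r,t=cal(n); R=cv2.Rodrigues(r)[0]
    p=cv2.undistortPoints(np.array([[uv]],float),K,d)[0,0]
    return -R.T@t, R.T@np.array([p[0],p[1],1.])
def onz(n,uv,z):
    o,v=ray(n,uv); return o+v*(z-o[2])/v[2]
def tri(a,b):
    (o1,v1),(o2,v2)=ray("scene",a),ray("top",b)
    s=np.linalg.lstsq(np.stack([v1,-v2],1),o2-o1,rcond=None)[0]
    p,q=o1+s[0]*v1,o2+s[1]*v2
    return (p+q)/2,np.linalg.norm(p-q)
def proj(n,P):
    K,d,r,t=cal(n); return cv2.projectPoints(np.array(P,float).reshape(-1,3),r,t,K,d)[0][:,0]
E
python3 - <<'E'
from h import *
for n in("scene","top"):
    im=arm.camera(n); cv2.imwrite(f"pics/{n}0.png",im)
    K,d,r,t=cal(n); print(n,K[0,0],ray(n,(280,210)))
o=arm.get_obs(); print(o)
E
```

```text
scene 466.72245864663864 (array([ 1.19960195, -0.17162707,  1.16508201]), array([-0.53867538,  0.04043842, -0.84164966]))
top 435.20894224216846 (array([ 0.35846592, -0.09900198,  1.04892784]), array([ 0.12686126, -0.01950725, -0.99185042]))
{'time': 0.1, 'qpos': array([-1.24682523e+00,  1.16457977e-01,  1.44217783e+00,  1.25293828e-05,
        1.58400662e+00, -3.78033937e-02]), 'qvel': array([ 8.75000805e-06, -1.46704963e-03, -2.20557737e-03, -1.28804077e-03,
        2.84534650e-06, -1.16624652e-03]), 'joint_torque': array([ 3.28726434e-03, -7.33660841e+01, -6.33787894e+01,  2.06885943e-05,
        5.28046585e-03,  7.10738647e-06]), 'eef_pos': array([ 0.23885017, -0.63116623,  0.24163535]), 'tool_rot': array([[-3.22300509e-04,  3.53934394e-01, -9.35270197e-01],
       [ 9.99147923e-04, -9.35269664e-01, -3.53934537e-01],
       [-9.99999449e-01, -1.04854656e-03, -5.21949255e-05]]), 'contact_force': array([-0.68782789, -0.01411122, -0.10428896]), 'torque': array([-0.02051502, -0.00039779, -0.04756326]), 'gripper_width': 0.99959106200976}
```

View pics/scene0.png

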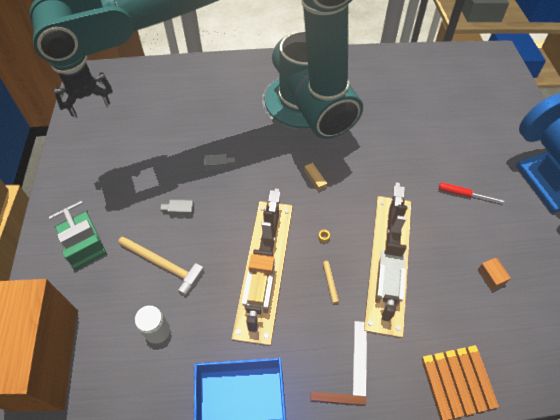

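View pics/top0.png

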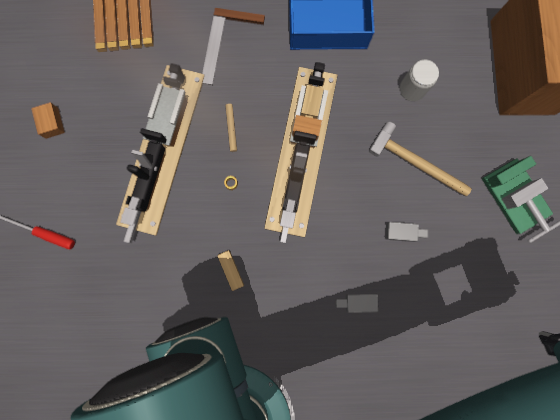

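The middle clamp holds the wooden rail: scene x 235–290, y 185–340; top x 268–335, y 65–240. The other clamp holds the grey look-alike. Next I'll enlarge the middle clamp in both views.

```bash
python3 - <<'E'
from h import *
s=cv2.imread("pics/scene0.png")[178:348,222:312]; t=cv2.imread("pics/top0.png")[58:248,255:345]
f=lambda i,k:cv2.resize(i,None,fx=k,fy=k,interpolation=cv2.INTER_CUBIC)
a=f(s,3.5);b=f(t,3.1)
H=max(a.shape[0],b.shape[0]);c=np.zeros((H,a.shape[1]+b.shape[1],3),np.uint8)
c[:a.shape[0],:a.shape[1]]=a;c[:b.shape[0],a.shape[1]:]=b
for y in range(0,H,1):
  pass
for v in range(180,348,20): cv2.putText(c,str(v),(0,int((v-178)*3.5)+4),0,.35,(0,255,255));
for v in range(60,248,20): cv2.putText(c,str(v),(a.shape[1],int((v-58)*3.1)+4),0,.35,(0,255,255))
c=np.clip(c.astype(float)*1.6,0,255).astype(np.uint8)
cv2.imwrite("pics/c1.png",c);print(c.shape)
E
```

```text
(595, 594, 3)
```

View pics/c1.png

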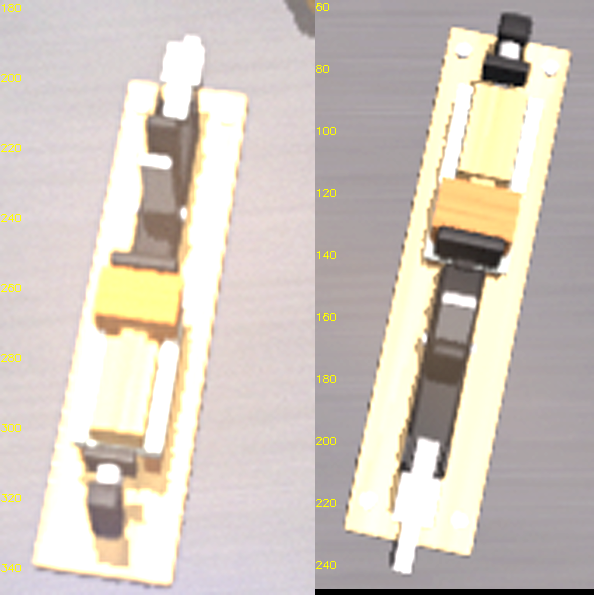

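The left half is the scene view and the right half is the top view. Visible parts:
- **Tab:** pale, near scene (274,197) / top (290,208).
- **Trigger's bright top edge:** near scene (266,224) / top (301,155).
- **Other parts:** the jaw at the far end, and the block next to the housing.

Next I'll triangulate these points.

```bash
python3 - <<'E'
from h import *
S=lambda x,y:(222+x/3.5-.35,178+y/3.5-.35)
T=lambda x,y:(255+(x-315)/3.1-.35,58+y/3.1-.35)
pts={"cn-":((130,82),(472,554)),"cn+":((246,95),(345,527)),"cf+":((172,583),(452,28)),"cf-":((35,567),(570,50)),
"trig":((156,161),(459,300)),"jawtopback":((110,447),(507,62))}
P={}
for k,(a,b) in pts.items():
    P[k],e=tri(S(*a),T(*b)); print(k,P[k].round(4),round(e,4))
ax=(P["cf+"]+P["cf-"]-P["cn+"]-P["cn-"])/2; print("len",np.linalg.norm(ax),"yaw",np.degrees(np.arctan2(ax[1],ax[0])))
for s in("+","-"):
    d=P["cf"+s]-P["cn"+s];print(np.degrees(np.arctan2(d[1],d[0])))
mid=sum(P[k] for k in("cn-","cn+","cf+","cf-"))/4;print("mid",mid)
# pixel values around trigger bright & tab
s=cv2.imread("pics/scene0.png");t=cv2.imread("pics/top0.png")
g=s.max(2);print(g[218:230,258:276])
g=t.max(2);print(g[150:162,292:312])
E
```

```text
cn- [ 0.4269 -0.1776  0.0146] 0.0019
cn+ [ 0.4488 -0.0807  0.0162] 0.0015
cf+ [ 0.8561 -0.171   0.0114] 0.0029
cf- [ 0.837  -0.2677  0.0099] 0.0016
trig [ 0.5908 -0.1619  0.1544] 0.002
jawtopback [ 0.7854 -0.206   0.102 ] 0.0005
len 0.41854467431524806 yaw -12.441293127594431
-12.495101406811338
-12.38781917853858
mid [ 0.64219302 -0.17424358  0.01300299]
[[247 247 246 247 251 192  91  75  77  77  80  78  78  77  80  87  99  95]
 [247 246 247 247 250 207  96  75  77  77  78  80  79  79  80  85  96  93]
 [247 247 246 247 249 231 108  73  73  75  78  78  80  78  82  81  97  92]
 [247 247 246 245 246 227 116  90  87  81  81  79  79  77  79  84  99  92]
 [247 247 246 232 241 229 193 184 178 147 138 135  93  79  77  83  98  89]
 [247 247 247 226 245 247 249 251 251 238 233 228 157  87  78  84  96  87]
 [247 247 248 217 231 244 248 251 251 250 252 255 204  99  79  84  96  88]
 [246 247 248 207 134 132 144 157 178 197 229 244 165  89  78  86  92  84]
 [246 247 249 223 120 102 108 108 110 113 123 128 109  85  82  84  94  82]
 [246 247 248 239 131 105 107 110 108 106 106 109 107  86  83  86  
[... 479 characters left out ...]
  84 212
  211 210]
 [117  97  58  73 168 186 187 189 188 189 186 186 181 174 151  64 115 212
  211 209]
 [118  92  58  71 142 159 170 173 182 184 188 188 188 188 183  79 154 212
  210 210]
 [117  64  55  67 101 102  96 100 123 135 161 171 175 184 176  68 180 211
  210 209]
 [118  63  57  79 104 103 102 102 102 102 101  95 103 125 120  70 189 210
  210 210]
 [114  56  59  87 104 103 102 102 102 102 101 102 101 101  81  86 212 210
  210 210]
 [100  57  61  97 101 101 102 103 102 102 102 102 102 101  68 117 212 211
  210 210]
 [ 94  59  65 100 102 102 103 103 103 102 102 102 101 100  69 154 212 210
  209 210]
 [ 68  60  71 102 102 103 103 103 103 103 102 102 102  88  73 190 212 210
  210 210]]
```

```bash
python3 - <<'E'
from h import *
a=np.radians(-12.45);u=np.array([np.cos(a),np.sin(a),0]);v=np.array([-u[1],u[0],0]);z=np.array([0,0,1.])
sq=np.array([.5908,-.1619,.135])-26*u/1000
print(sq,u)
B={"handle":[(-14,-13,20),(0,-13,20),(0,13,20),(-14,13,20)],"trig":[(22,-12,20),(30,-12,20),(30,12,20),(22,12,20)],"tab":[(-123,-15,-50),(-87,-15,-50),(-87,15,-50),(-123,15,-50)]}
s=cv2.imread("pics/scene0.png");t=cv2.imread("pics/top0.png");out=[]
for n,im,(x0,y0) in(("scene",s,(240,180)),("top",t,(265,140))):
    k=6;c=cv2.resize(im[y0:y0+100,x0:x0+60],None,fx=k,fy=k,interpolation=cv2.INTER_NEAREST)
    c=np.clip(c*2.,0,255).astype(np.uint8)
    for nm,q in B.items():
        p=proj(n,[sq+(X*u+Y*v+Z*z)/1000 for X,Y,Z in q]);
        cv2.polylines(c,[np.int32((p-[x0,y0]+.5)*k)],True,(0,0,255))
    out.append(c)
cv2.imwrite("pics/c2.png",np.hstack(out))
E
```

```text
[ 0.5654114  -0.15629472  0.135     ] [ 0.97648451 -0.21558755  0.        ]
```

View pics/c2.png

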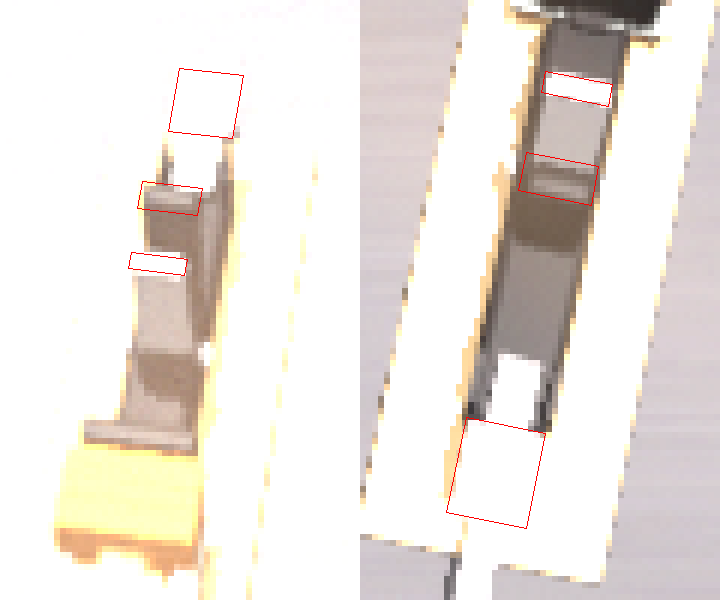

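The projected outlines match the parts to about 1 px (2 mm). The squeeze point is at about (0.5655, -0.156) and the clamp's yaw is -12.45°. I'll move above it.

Call:
{"name": "move_arm", "arguments": {
  "plan": [
    [1,[0,-329,-474],-57],
    [1,[0,-329,-474],-57],
    [1,[0,-329,-474],-57],
    [1,[0,-329,-474],-57],
    [1,[0,-329,-474],-57],
    [1,[0,-329,-474],-57],
    [1,[0,-329,-474],-57],
    [1,[0,-329,-474],-57],
    [1,[0,-329,-474],-57],
    [1,[0,-329,-474],-57],
    [1,[0,-329,-474],-57],
    [1,[0,-329,-474],-57]
  ]
}}

```text
time: 1.1
eef_pos: [0.5228, -0.2173, 0.2422]
tool_rot: [[-0.0, 0.977, -0.213], [0.0, -0.213, -0.977], [-1.0, -0.0, -0.0]]
contact_force: [1.3, -0.1, -0.1]
gripper_width: 1.001
```

```bash
cat > g.py <<'E'
from h import *
a=np.radians(-12.45);u=np.array([np.cos(a),np.sin(a),0]);v=np.array([-u[1],u[0],0]);z=np.array([0,0,1.])
sq=np.array([.5655,-.156,.135])
def st(tgt=(0,0,0)):
    o=arm.get_obs();p=np.array(o["eef_pos"]);R=np.array(o["tool_rot"]);d=(p-sq)*1000
    print("t",round(o["time"],2),"clamp xyz mm",np.round([d@u,d@v,d@z],1),"F clamp",np.round([o["contact_force"]@w for w in(u,v,z)],1),"open",round(o["gripper_width"],3))
    print("y ang",np.degrees(np.arctan2(R[1,1],R[0,1])).round(2),"tilt",R[2,:].round(4))
    g=sq+(tgt[0]*u+tgt[1]*v+tgt[2]*z)/1000
    print("shift tool",((g-p)*1000@R).round(1))
E
python3 -c "
from g import *
st((0,0,107))"
```

```text
t 1.1 clamp xyz mm [-28.5 -69.1 107.2] F clamp [ 1.3  0.2 -0.1] open 1.001
y ang -12.27 tilt [-1. -0. -0.]
shift tool [  0.2  28.7 -69. ]
```

Call:
{"name": "move_arm", "arguments": {
  "plan": [
    [1,[0,29,-69],0],
    [1,[0,29,-69],0],
    [1,[0,29,-69],0],
    [1,[40,29,-69],0],
    [1,[40,29,-69],0],
    [1,[40,29,-69],0],
    [1,[40,29,-69],0]
  ]
}}

```text
time: 1.68
eef_pos: [0.5651, -0.1585, 0.2035]
tool_rot: [[0.0, 0.977, -0.213], [-0.0, -0.213, -0.977], [-1.0, 0.0, 0.0]]
contact_force: [0.3, 0.2, 0.1]
gripper_width: 1.001
```

```bash
python3 -c "
from g import *
st((0,0,-6))
im=arm.camera('scene')[130:280,190:350];cv2.imwrite('pics/s1.png',cv2.resize(np.clip(im*1.6,0,255).astype(np.uint8),None,fx=4,fy=4,interpolation=cv2.INTER_CUBIC)[:600])"
```

```text
t 1.68 clamp xyz mm [ 0.2 -2.5 68.5] F clamp [0.2 0.3 0.1] open 1.001
y ang -12.3 tilt [-1.e+00  3.e-04  0.e+00]
shift tool [74.5 -0.2 -2.5]
```

View pics/s1.png

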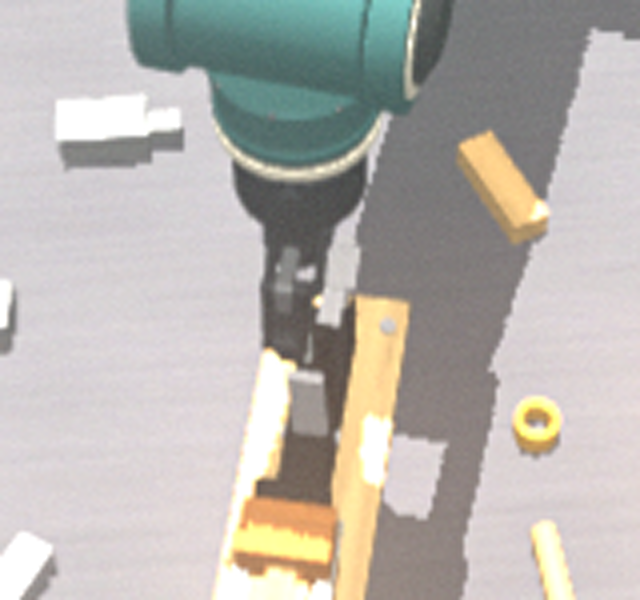

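The gripper is above the handle and trigger, with the trigger plate at crop (308,400), free of the fingers. I'll descend in steps and check force.

Call:
{"name": "move_arm", "arguments": {
  "plan": [
    [1,[25,0,-2],0],
    [1,[40,0,-2],0],
    [1,[50,0,-2],0],
    [1,[60,0,-2],0],
    [1,[68,0,-2],0],
    [1,[74,0,-2],0],
    [1,[74,0,-2],0],
    [1,[74,0,-2],0]
  ]
}}

```text
time: 2.4
eef_pos: [0.5657, -0.1561, 0.1285]
tool_rot: [[-0.0, 0.977, -0.213], [0.0, -0.213, -0.977], [-1.0, -0.0, -0.0]]
contact_force: [0.1, 1.0, -0.8]
gripper_width: 1.003
```

```bash
python3 -c "
from g import *
st((0,0,-6))
im=arm.camera('top')[100:250,220:380];cv2.imwrite('pics/s2.png',cv2.resize(np.clip(im*2.,0,255).astype(np.uint8),None,fx=4,fy=4,interpolation=cv2.INTER_CUBIC)[:600])"
```

```text
t 2.4 clamp xyz mm [ 0.2 -0.1 -6.5] F clamp [-0.1  1.  -0.8] open 1.003
y ang -12.27 tilt [-1. -0. -0.]
shift tool [-0.5 -0.2 -0.1]
```

Call:
{"name": "move_arm", "arguments": {
  "plan": [
    [0.55,[0,0,0],0],
    [0.55,[0,0,0],0],
    [0.5,[0,0,0],0],
    [0.5,[0,0,0],0],
    [0.45,[0,0,0],0],
    [0.45,[0,0,0],0],
    [0.45,[0,0,0],0],
    [0.45,[0,0,0],0]
  ]
}}

```text
time: 3.12
eef_pos: [0.5668, -0.1564, 0.1298]
tool_rot: [[0.004, 0.977, -0.213], [-0.001, -0.213, -0.977], [-1.0, 0.004, 0.0]]
contact_force: [6.9, -1.8, 4.7]
gripper_width: 0.449
```

```bash
python3 -c "
from g import *
st()"
```

```text
t 3.12 clamp xyz mm [ 1.3 -0.1 -5.2] F clamp [ 7.1 -0.3  4.7] open 0.449
y ang -12.27 tilt [-1.0e+00  3.8e-03  2.0e-04]
shift tool [-5.2 -1.3 -0.1]
```

Call:
{"name": "move_arm", "arguments": {
  "plan": [
    [0.4,[0,-1,0],0],
    [0.4,[0,-1,0],0],
    [0.36,[0,-1,0],0],
    [0.36,[0,-1,0],0],
    [0.3,[0,-1,0],0],
    [0.3,[0,-1,0],0],
    [0.2,[0,-1,0],0],
    [0.2,[0,-1,0],0],
    [0.2,[0,-1,0],0],
    [0.2,[0,-1,0],0]
  ]
}}

```text
time: 3.95
eef_pos: [0.5647, -0.1559, 0.1305]
tool_rot: [[0.001, 0.977, -0.213], [-0.0, -0.213, -0.977], [-1.0, 0.001, 0.0]]
contact_force: [-15.5, 3.8, 17.7]
gripper_width: 0.323
```

```bash
python3 -c "
from g import *
st()
a=arm.camera('scene')[150:350,200:330];b=arm.camera('top')[50:250,250:380]
cv2.imwrite('pics/q1.png',cv2.resize(np.clip(np.hstack([a*1.5,b*1.8]),0,255).astype(np.uint8),None,fx=3,fy=3,interpolation=cv2.INTER_CUBIC))"
```

```text
t 3.95 clamp xyz mm [-0.8 -0.1 -4.5] F clamp [-15.9   0.4  17.7] open 0.323
y ang -12.28 tilt [-1.0e+00  1.4e-03  2.0e-04]
shift tool [-4.5  0.8 -0.1]
```

View pics/q1.png

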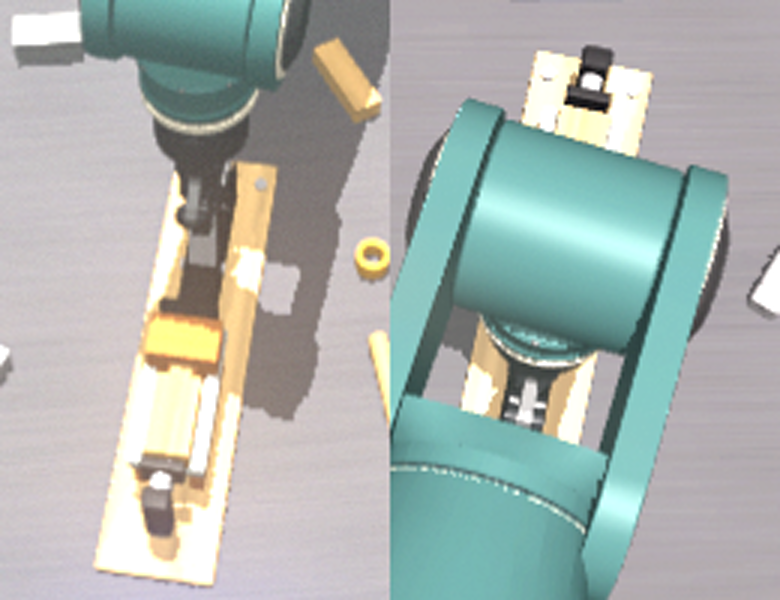

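Opening 0.323 (27.5 mm) means the trigger is fully squeezed, and the jaw (scene ≈ (253,310)) has moved in a few px. I'll release and let the trigger return.

Call:
{"name": "move_arm", "arguments": {
  "plan": [
    [0.6,[0,0,0],0],
    [1,[0,0,0],0],
    [1,[0,0,0],0],
    [1,[0,0,0],0],
    [1,[0,0,0],0],
    [1,[0,0,0],0],
    [1,[0,0,0],0],
    [1,[0,0,0],0],
    [1,[0,0,0],0],
    [1,[0,0,0],0]
  ]
}}

```text
time: 4.88
eef_pos: [0.5646, -0.1559, 0.1283]
tool_rot: [[0.0, 0.977, -0.213], [0.0, -0.213, -0.977], [-1.0, 0.0, -0.0]]
contact_force: [0.2, 0.5, 0.2]
gripper_width: 1.004
```

```bash
cat >> g.py <<'E'
def jaw(name):
    im=arm.camera("scene"); cv2.imwrite(f"pics/{name}.png",im)
    s0=cv2.imread("pics/scene0.png"); t=s0[309:330,246:262]
    r=cv2.matchTemplate(im[280:340,236:272],t,cv2.TM_CCOEFF_NORMED)
    _,m,_,(x,y)=cv2.minMaxLoc(r)
    w=r[y-1:y+2,x]; dy=(w[0]-w[2])/(2*(w[0]+w[2]-2*w[1])) if len(w)==3 else 0
    w=r[y,x-1:x+2]; dx=(w[0]-w[2])/(2*(w[0]+w[2]-2*w[1])) if len(w)==3 else 0
    c=np.array([254,319.5]); e=c+[x+236-246+dx,y+280-309+dy]
    d=onz("scene",e,.08)-onz("scene",c,.08); print("jaw travel mm",(-d@u*1000).round(1),"side",(d@v*1000).round(1),"score",round(m,2))
E
python3 -c "
from g import *
st();jaw('j1')"
```

```text
t 4.88 clamp xyz mm [-0.9 -0.  -6.7] F clamp [0.1 0.6 0.2] open 1.004
y ang -12.27 tilt [-1.  0. -0.]
shift tool [-6.7  0.9 -0. ]
jaw travel mm 7.4 side 0.1 score 0.91
```

Call:
{"name": "move_arm", "arguments": {
  "plan": [
    [0.5,[0,0,0],0],
    [0.5,[0,0,0],0],
    [0.4,[0,0,0],0],
    [0.3,[0,0,0],0],
    [0.2,[0,0,0],0],
    [0.1,[0,0,0],0],
    [0.1,[0,0,0],0],
    [0.1,[0,0,0],0],
    [0.1,[0,0,0],0],
    [0.1,[0,0,0],0],
    [0.1,[0,0,0],0],
    [0.1,[0,0,0],0]
  ]
}}

```text
time: 5.93
eef_pos: [0.5647, -0.1559, 0.1308]
tool_rot: [[0.001, 0.977, -0.213], [-0.0, -0.213, -0.977], [-1.0, 0.001, 0.0]]
contact_force: [-17.7, 4.9, 23.8]
gripper_width: 0.323
```

```bash
python3 -c "
from g import *
st();jaw('j2')"
```

```text
t 5.93 clamp xyz mm [-0.8 -0.1 -4.2] F clamp [-18.3   1.   23.8] open 0.323
y ang -12.28 tilt [-1.0e+00  1.4e-03  2.0e-04]
shift tool [-4.2  0.8 -0.1]
jaw travel mm 16.7 side -0.3 score 0.88
```

Call:
{"name": "move_arm", "arguments": {
  "plan": [
    [0.6,[0,0,0],0],
    [1,[0,0,0],0],
    [1,[0,0,0],0],
    [1,[0,0,0],0],
    [1,[0,0,0],0],
    [1,[0,0,0],0],
    [1,[0,0,0],0],
    [1,[0,0,0],0],
    [1,[0,0,0],0],
    [1,[0,0,0],0]
  ]
}}

```text
time: 6.82
eef_pos: [0.5646, -0.1559, 0.1283]
tool_rot: [[-0.0, 0.977, -0.213], [-0.0, -0.213, -0.977], [-1.0, -0.0, 0.0]]
contact_force: [-0.1, -0.3, 0.6]
gripper_width: 0.999
```

Call:
{"name": "move_arm", "arguments": {
  "plan": [
    [0.5,[0,0,0],0],
    [0.5,[0,0,0],0],
    [0.4,[0,0,0],0],
    [0.3,[0,0,0],0],
    [0.2,[0,0,0],0],
    [0.1,[0,0,0],0],
    [0.1,[0,0,0],0],
    [0.1,[0,0,0],0],
    [0.1,[0,0,0],0],
    [0.1,[0,0,0],0],
    [0.1,[0,0,0],0],
    [0.1,[0,0,0],0]
  ]
}}

```text
time: 7.82
eef_pos: [0.5647, -0.1559, 0.1309]
tool_rot: [[0.001, 0.977, -0.213], [-0.0, -0.213, -0.977], [-1.0, 0.001, 0.0]]
contact_force: [-19.6, 6.1, 24.4]
gripper_width: 0.324
```

```bash
python3 -c "
from g import *
st();jaw('j3')
L=[cv2.imread(f'pics/{n}.png')[245:345,228:292] for n in('scene0','j1','j2','j3')]
cv2.imwrite('pics/cmp.png',cv2.resize(np.clip(np.hstack(L)*1.3,0,255).astype(np.uint8),None,fx=3.1,fy=5,interpolation=cv2.INTER_CUBIC))"
```

```text
t 7.82 clamp xyz mm [-0.8 -0.1 -4.1] F clamp [-20.5   1.7  24.4] open 0.324
y ang -12.28 tilt [-1.0e+00  1.5e-03  2.0e-04]
shift tool [-4.1  0.9 -0.1]
jaw travel mm 23.8 side 0.0 score 0.83
```

View pics/cmp.png

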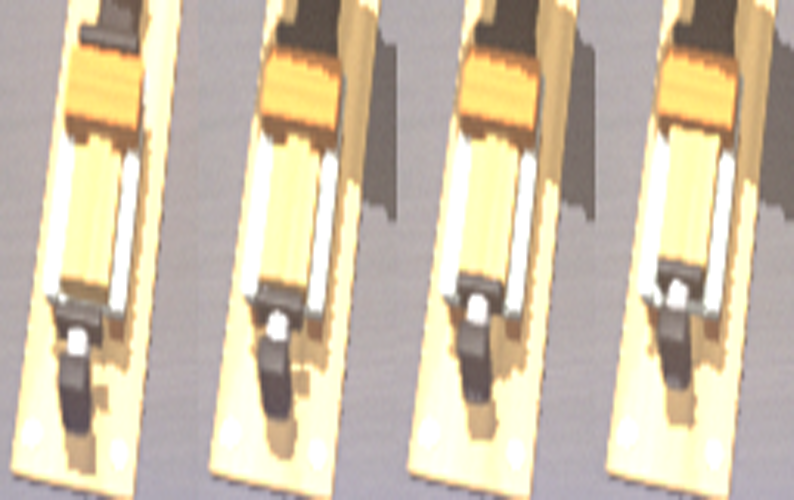

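Each squeeze moves the jaw further in: its top edge in the crops goes from row 310 to 287, 277 and 265. About 24–27 mm of travel so far, so it needs another squeeze.

Call:
{"name": "move_arm", "arguments": {
  "plan": [
    [0.6,[0,0,0],0],
    [1,[0,0,0],0],
    [1,[0,0,0],0],
    [1,[0,0,0],0],
    [1,[0,0,0],0],
    [1,[0,0,0],0],
    [1,[0,0,0],0],
    [1,[0,0,0],0],
    [1,[0,0,0],0],
    [1,[0,0,0],0]
  ]
}}

```text
time: 8.7
eef_pos: [0.5646, -0.1558, 0.1283]
tool_rot: [[-0.0, 0.977, -0.213], [0.0, -0.213, -0.977], [-1.0, -0.0, -0.0]]
contact_force: [-0.1, 0.7, 0.7]
gripper_width: 1.001
```

Call:
{"name": "move_arm", "arguments": {
  "plan": [
    [0.5,[0,0,0],0],
    [0.5,[0,0,0],0],
    [0.4,[0,0,0],0],
    [0.3,[0,0,0],0],
    [0.2,[0,0,0],0],
    [0.1,[0,0,0],0],
    [0.1,[0,0,0],0],
    [0.1,[0,0,0],0],
    [0.1,[0,0,0],0],
    [0.1,[0,0,0],0],
    [0.1,[0,0,0],0],
    [0.1,[0,0,0],0]
  ]
}}

```text
time: 9.7
eef_pos: [0.5647, -0.1559, 0.131]
tool_rot: [[0.001, 0.977, -0.213], [-0.001, -0.213, -0.977], [-1.0, 0.002, 0.0]]
contact_force: [-18.8, 4.8, 24.0]
gripper_width: 0.325
```

```bash
python3 -c "
from g import *
st();jaw('j4')"
```

```text
t 9.7 clamp xyz mm [-0.8 -0.1 -4. ] F clamp [-19.4   0.6  24. ] open 0.325
y ang -12.28 tilt [-1.0e+00  1.6e-03  3.0e-04]
shift tool [-4.   0.8 -0.1]
jaw travel mm 24.9 side -0.1 score 0.83
```

Call:
{"name": "move_arm", "arguments": {
  "plan": [
    [0.6,[0,0,0],0],
    [1,[0,0,0],0],
    [1,[0,0,0],0],
    [1,[0,0,0],0],
    [1,[0,0,0],0],
    [1,[0,0,0],0],
    [1,[0,0,0],0],
    [1,[0,0,0],0],
    [1,[0,0,0],0],
    [1,[0,0,0],0]
  ]
}}

```text
time: 10.58
eef_pos: [0.5646, -0.1558, 0.1283]
tool_rot: [[-0.0, 0.977, -0.212], [0.0, -0.212, -0.977], [-1.0, -0.0, -0.0]]
contact_force: [0.2, -0.7, 0.5]
gripper_width: 1.0
```

Call:
{"name": "move_arm", "arguments": {
  "plan": [
    [0.5,[0,0,0],0],
    [0.5,[0,0,0],0],
    [0.4,[0,0,0],0],
    [0.3,[0,0,0],0],
    [0.2,[0,0,0],0],
    [0.1,[0,0,0],0],
    [0.1,[0,0,0],0],
    [0.1,[0,0,0],0],
    [0.1,[0,0,0],0],
    [0.1,[0,0,0],0],
    [0.1,[0,0,0],0],
    [0.1,[0,0,0],0]
  ]
}}

```text
time: 11.58
eef_pos: [0.5647, -0.1559, 0.131]
tool_rot: [[0.001, 0.977, -0.213], [-0.0, -0.213, -0.977], [-1.0, 0.001, 0.0]]
contact_force: [-18.9, 4.6, 24.4]
gripper_width: 0.322
```

```bash
python3 -c "
from g import *
st();jaw('j5')
L=[cv2.imread(f'pics/{n}.png')[250:335,235:275] for n in('scene0','j1','j3','j4','j5')]
cv2.imwrite('pics/cmp2.png',cv2.resize(np.hstack(L),None,fx=4,fy=7,interpolation=cv2.INTER_CUBIC))"
```

```text
t 11.58 clamp xyz mm [-0.8 -0.1 -4. ] F clamp [-19.4   0.4  24.4] open 0.322
y ang -12.28 tilt [-1.0e+00  1.5e-03  2.0e-04]
shift tool [-4.   0.9 -0.1]
jaw travel mm 24.9 side -0.1 score 0.84
```

View pics/cmp2.png

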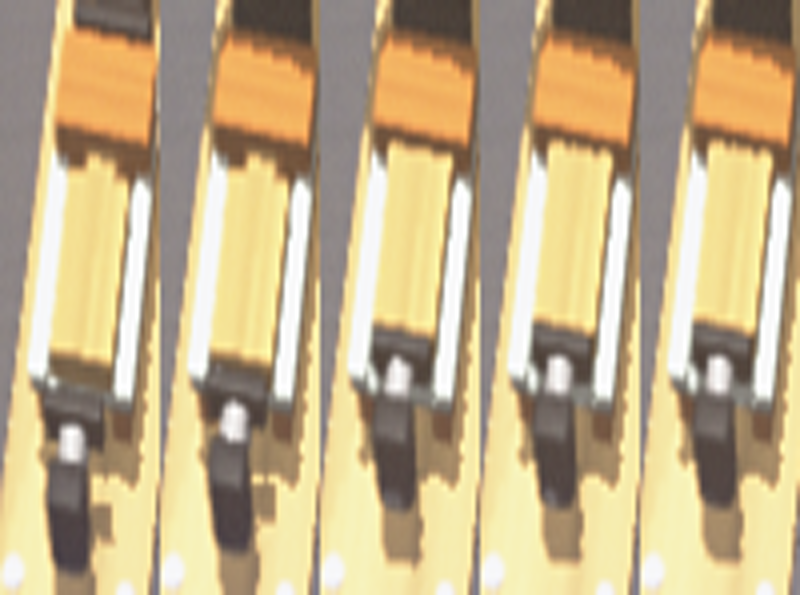

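The shoulder now meets the block with no visible gap, and the jaw did not move between squeezes 4 and 5 (24.9 mm both times), so the rail is home. I'll open, rise clear and go over the tab with the gripper shut.

Call:
{"name": "move_arm", "arguments": {
  "plan": [
    [0.6,[0,0,0],0],
    [1,[0,0,0],0],
    [1,[0,0,0],0],
    [1,[0,0,0],0],
    [1,[0,0,0],0],
    [1,[0,0,0],0],
    [1,[-30,0,0],0],
    [1,[-65,0,0],0],
    [1,[-100,0,0],0],
    [1,[-100,0,0],0],
    [1,[-100,0,0],0]
  ]
}}

```text
time: 12.55
eef_pos: [0.5652, -0.156, 0.2305]
tool_rot: [[0.003, 0.977, -0.213], [-0.001, -0.213, -0.977], [-1.0, 0.004, 0.0]]
contact_force: [-0.5, 0.4, -0.4]
gripper_width: 0.999
```

Call:
{"name": "move_arm", "arguments": {
  "plan": [
    [0.5,[0,-35,0],0],
    [0,[0,-70,0],0],
    [0,[0,-104,0],0],
    [0,[0,-104,0],0],
    [0,[0,-104,0],0],
    [0,[0,-104,0],0],
    [0,[35,-104,0],0],
    [0,[70,-104,0],0],
    [0,[100,-104,0],0],
    [0,[115,-104,0],0],
    [0,[115,-104,0],0],
    [0,[115,-104,0],0]
  ]
}}

```text
time: 13.55
eef_pos: [0.4632, -0.1337, 0.1126]
tool_rot: [[-0.002, 0.977, -0.212], [0.001, -0.212, -0.977], [-1.0, -0.002, -0.0]]
contact_force: [0.1, -0.6, -0.5]
gripper_width: 0.002
```

```bash
python3 -c "
from g import *
st((-105,0,-39))
a=arm.camera('scene');cv2.imwrite('pics/k.png',a)
cv2.imwrite('pics/k1.png',cv2.resize(np.clip(a[130:280,200:330]*1.6,0,255).astype(np.uint8),None,fx=4,fy=4,interpolation=cv2.INTER_CUBIC))"
```

```text
t 13.55 clamp xyz mm [-104.7   -0.3  -22.4] F clamp [ 0.2 -0.5 -0.5] open 0.002
y ang -12.26 tilt [-1.0e+00 -2.3e-03 -3.0e-04]
shift tool [16.6 -0.3 -0.3]
```

View pics/k1.png

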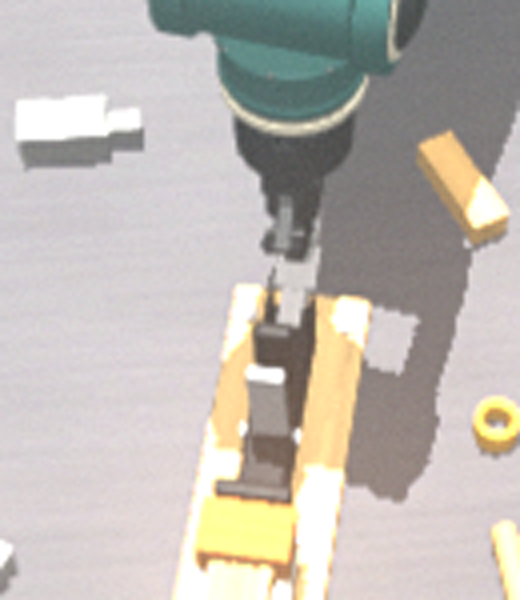

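The shut fingertips, at crop (290,250), are over the tab and the trigger is back at rest. I'll press the tab.

Call:
{"name": "move_arm", "arguments": {
  "plan": [
    [0,[10,0,0],0],
    [0,[15,0,0],0],
    [0,[20,0,0],0],
    [0,[24,0,0],0],
    [0,[27,0,0],0],
    [0,[28,0,0],0],
    [0,[28,0,0],0]
  ]
}}

```text
time: 14.18
eef_pos: [0.4629, -0.1338, 0.087]
tool_rot: [[-0.0, 0.977, -0.212], [-0.0, -0.212, -0.977], [-1.0, -0.0, 0.0]]
contact_force: [-16.1, 4.9, 24.8]
gripper_width: -0.002
```

```bash
python3 -c "
from g import *
st();jaw('p1')"
```

```text
t 14.18 clamp xyz mm [-105.    -0.4  -48. ] F clamp [-16.8   1.3  24.8] open -0.002
y ang -12.27 tilt [-1.e+00 -4.e-04  2.e-04]
shift tool [-4.80e+01  1.05e+02 -1.00e-01]
jaw travel mm -4.8 side 0.3 score 0.92
```

The jaw has already sprung back past its starting position. It began about 5 mm in, so the total travel was about 30 mm as specified. I'll hold a little longer, then rise straight up and clear.

Call:
{"name": "move_arm", "arguments": {
  "plan": [
    [0,[-1,0,0],0],
    [0,[-1,0,0],0],
    [0,[-1,0,0],0],
    [0,[-1,0,0],0],
    [0,[-1,0,0],0],
    [0,[-1,0,0],0],
    [0,[-1,0,0],0],
    [0,[-1,0,0],0],
    [0,[-1,0,0],0],
    [0,[-1,0,0],0],
    [0,[-1,0,0],0],
    [0,[-1,0,0],0]
  ]
}}

```text
time: 15.23
eef_pos: [0.4627, -0.1337, 0.0873]
tool_rot: [[-0.001, 0.977, -0.213], [-0.0, -0.213, -0.977], [-1.0, -0.001, 0.0]]
contact_force: [-11.8, 2.7, 15.7]
gripper_width: -0.003
```

Call:
{"name": "move_arm", "arguments": {
  "plan": [
    [0,[-10,0,0],0],
    [0,[-20,0,0],0],
    [0,[-50,0,0],0],
    [0,[-90,0,0],0],
    [0,[-130,0,0],0],
    [0,[-150,-40,0],0],
    [0,[-150,-60,0],0],
    [0,[-150,-60,0],0],
    [0,[-150,-60,0],0],
    [0,[-150,-60,0],0],
    [0,[-150,-60,0],0],
    [0,[-150,-60,0],0]
  ]
}}

```text
time: 16.23
eef_pos: [0.4047, -0.1211, 0.2359]
tool_rot: [[-0.001, 0.977, -0.212], [0.0, -0.212, -0.977], [-1.0, -0.001, -0.0]]
contact_force: [0.1, 0.1, 0.4]
gripper_width: 0.006
```

```bash
python3 -c "
from g import *
st();jaw('e1')
s=cv2.imread('pics/e1.png')[178:348,222:302];t=arm.camera('top')[58:228,255:345]
cv2.imwrite('pics/e2.png',cv2.resize(np.hstack([s,t]),None,fx=3.5,fy=3.5,interpolation=cv2.INTER_CUBIC))"
```

```text
t 16.23 clamp xyz mm [-164.5   -0.5  100.9] F clamp [0.1 0.1 0.4] open 0.006
y ang -12.26 tilt [-1.e+00 -1.e-03 -1.e-04]
shift tool [100.7 164.6   0. ]
jaw travel mm -4.8 side 0.3 score 0.93
```

View pics/e2.png

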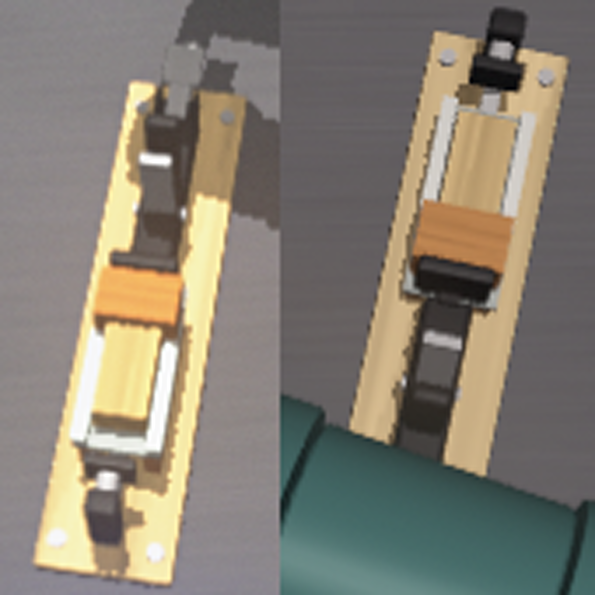

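Both views show the joint closed with the shoulder against the block. The jaw is fully open and clear of the rail (scene crop (110,465)), the trigger is at rest and the robot touches nothing. I'll hand it in.

```bash
python3 -c "
from plant import arm
print(arm.finish_job())"
```

```text
the job is handed in; nothing more can be done
None
```

The rail is fully home, the far jaw has sprung fully open, and I handed the job in at about 16 s of the 54 s allowed. I squeezed the trigger five times, letting it come right back between squeezes. I then pressed the release tab to its stop and held it for more than a second.

- **Joint closed:** the jaw did not move between the fourth and fifth squeezes. The last pictures, from both cameras, show no gap at the shoulder. I judged this by eye and did not measure the gap in millimetres.
- **Jaw travel:** my tracker first read about 25 mm against the stated 30 mm. After release the jaw sat about 5 mm further out than in the first picture, so it had started partly in and the total is about 30 mm.
- **Forces:** at the readings, which were taken at the end of each move, the wrist saw at most about 32 N, with the fingertips in contact. It read about 0 N at the end, with the robot clear of everything. The arm did not touch the rail, the far jaw or the bar.

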